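# Unbolt the sample chamber and hold its self-closing lid open at 45 degrees

### The arm

A 6-joint arm with a two-finger parallel gripper is mounted at the origin on a cart in front of the work surface, level with it; the furniture and walls round the work are solid. World frame = base frame: x ahead of the robot, y to its left, z up, the work surface at z = 0. Lengths are in m, angles in rad, forces in N, time in s.
With the tool pointing down it reaches from about 0.375 to 0.825 m from the base axis. Payload 5.5 kg.
Tool frame: the origin (TCP) lies on the mounting face of the last link; the fingertips stand 173 mm ahead of it and the grasp point (between the pads) lies 155 mm ahead of it (arm.hold_point_z is the distance from the TCP to the grasp point, in m); z points along the fingers, y is the direction in which the jaws open and shut (so a half turn about z gives the same grasp; the last joint's range is limited). The gripper opens to 85 mm and grips with 20 to 120 N. Pads are 22 mm wide; open, the fingers measure 114 mm over their backs; the gripper's body (76 mm by 85 mm) begins 54 mm behind the grasp point. The pads swing forward as they close: fully open they stand 13 mm farther back than shut.
Start: joints at [-1.146, 0.314, -0.047, 1.21, 0, 1.571], TCP at [0.247, -0.547, 0.405] pointing down, gripper open.
Joint ranges: [-2.67, 2.67], [-0.69, 1.73], [-1.03, 1.25], [-2.08, 2.16], [-1.42, 1.45], [-3.14, 3.14]. Speed limits (rad/s): [2.39, 2.39, 3.01, 3.14, 3.14, 3.14].

### API

Orientations are given as a rotation vector (axis times angle).
In Python, from station import arm, solve_ik, telemetry, snapshot, camera_info, order, nets gives the robot as it stands. The module is installed in compiled form; this text tells all that it offers. Calls block until the motion is done:
- arm.goto(position, orientation): joint-space move of the TCP to a pose.
- arm.movel(position, orientation=None, velocity=0.15, f_stop=None): straight line of the TCP; orientation=None keeps the orientation; velocity is the mean speed in m/s. With f_stop (N) it stops when the force on the tool has changed by that much, and returns True; else False.
- arm.movej(angles): joint-space move.
- arm.let_go() and arm.clamp(): open the fingers fully, or close them until they stop; the grip force is fixed at half the most.
- arm.pause(seconds).
- solve_ik(position, orientation): joint angles nearest the present ones, or None.
- telemetry.read_state(): the state.
- snapshot(name): name is "side" or "top"; returns (picture, depth): 420x560x3 uint8, red, green, blue; 420x560 float32, m along the optical axis (not along the pixel's ray), 0 where there is no reading.
- camera_info(name): a dict with "K" (3x3 intrinsics, pixels), "D" ([k1, k2, p1, p2, k3] as OpenCV has them; the pictures are not rectified), "view" (4x4, takes a point from world to camera coordinates). Camera axes: x right, y down, z forward; pixel columns grow to the right and rows downward; lengths in m; the calibration is good to about 2 mm. A picture is of the moment at which its call begins. camera_info takes no time and is no camera call.
A pose or a line that the arm cannot do raises arm.MotionError and nothing moves.
- order.close_job(): hands the job in, once; it reports no verdict.
Trained networks look in the newest picture that a camera, given by its name, has taken for a name from the list of things; names that differ only in an ending like _2 or _b are one class to them, and where a whole thing is asked for, a point or a joint stands for the part that bears it (a point fixed in the world has none). Each returns a list of dicts, best first, with "score" (0 to 1); they miss things now and then, are a little off and sometimes report something else, mostly with a low value. They report only what shows in the picture. A call takes as long as a camera call.
- nets.boxes_of(query, camera): "centre" ([column, row] in pixels, amid what is visible of it).
- nets.masks_of(query, camera): "region" (420x560 bool, what is visible of it) and "centre" ([column, row] in pixels, amid what is visible of it).
- nets.pinpoint(query, camera): "centre" ([column, row] in pixels: a listed point, or the origin of a listed thing).
The state is a dict: "time": time; "q": joint angles; "joint_vel": joint speeds; "joint_torque": joint torques, N m; "tcp_pos": TCP position; "tcp_rot": TCP orientation; "contact_force": force on the tool from outside, world axes, zero at the start; "wrist_torque": the same for the moment, N m; "finger_gap": opening from 0.0 (shut) to 1.0 (fully open).
Only numpy, scipy, OpenCV 4.12 (cv2) and the standard library are available. Lean on these libraries where they do the work, as an engineer would, in place of code of your own. Each camera call takes 0.05 s, during which the arm holds its last target. There are 200 camera calls.

### The job

Open the small grey sample chamber and hold it open for a colleague: first wind the handwheel on its front anticlockwise (seen from above) by its upright grip, a little over one full turn, until it comes up against its stop, which draws the bolt back off the lid. Then lift the lid by its bar to 45 degrees from closed and keep holding it there: the lid falls shut by itself, so the program finishes while the gripper still holds it, still, at that angle. Leave the things standing about on the worktop where they are.

Things in the scene. Friction and masses are not known exactly. Their poses are not given: they have to be found in the camera images.
- chamber: fixed grey steel box, 130 mm deep (x -45 to +85 mm), 180 mm wide (y -90 to +90), closed lid's top at 94 mm, on a 12 mm base. Origin on the worktop; -x is its front, facing roughly the robot; y along the hinge, +y to the left for the robot; z up. Place and yaw vary. In front at y = 52 mm a gearbox (x -172 to -50, 42 mm high) and bolt guide (x -75 to -51, y 35 to 69, 110 mm high)
- wheel_axis (a point): point on the handwheel's upright axis, 90 mm above the worktop, the height at which to take the grip; fixed to the chamber at x = -155, y = 52 mm of its frame, axes as the chamber's. The wheel is a steel disc 84 mm in diameter, rim's top 59 mm, hub's top 65 mm above the worktop
- wheel_grip (a point): centre of the upright black round grip on the handwheel, 90 mm above the worktop: 20 mm in diameter, from 60 to 106 mm above the worktop, 34 mm from the wheel's axis. It spins freely on its own pin, so a gripper from above may keep its yaw while it leads the grip round the circle
- wheel (a joint): turn of the handwheel in rad, growing anticlockwise seen from above; starts at 0 to 0.7, stop at 7.1. At value q the grip lies from the axis in the direction q + 2.2 rad, anticlockwise from the chamber's +x. 1 to 2 N at the grip turns it; it stays where left. It draws the steel bolt at the box's front edge back 2.5 mm per rad; below 5.6 the bolt lies over the lid and blocks it
- lid (a joint): opening angle of the aluminium lid in rad: 0 closed (level), 0.785 = 45 degrees, limit 1.75. About 0.35 kg with a light closing spring: it falls shut from any angle when let go; 2 to 5 N up at the bar holds it. A round white scale on the hinge's +y end has ticks at 0, 45 (longest and thickest) and 90 degrees; a steel pointer on the lid moves over it
- lid_bar (a point): middle of the lid's grab bar, a round steel bar 10 mm thick, 86 mm long along the chamber's y, between two bent arms. Lid closed: 115 mm above the worktop, at x = -90, y = -43 mm of the chamber's frame, 42 mm in front of and 21 mm above the lid's plate, with room for a finger on either side. Axes: the lid's. Being round, it may turn between the fingers
- lid_hinge (a point): middle of the hinge line, at x = 85, y = 0 mm of the chamber's frame, 89 mm above the worktop; the line runs along the chamber's y; axes as the chamber's. With the lid open by a, the bar's middle lies 175 cos a - 26 sin a mm in front of this line (towards -x) and 175 sin a + 26 cos a mm above it
- beaker: bystander, to be left where it is: clear glass beaker, 45 mm wide, 57 mm tall; origin at the centre of its underside
- open_jar: bystander, to be left where it is: empty open glass jar, 56 mm wide, 42 mm tall; origin at the centre of its underside
- jar_lid: bystander, to be left where it is: white round screw lid, 50 mm wide, 12 mm tall; origin at the centre of its underside
- screwdriver: bystander, to be left where it is: screwdriver lying down, 21x152x21 mm; origin at the centre of its underside
- stick: bystander, to be left where it is: slim white upright tube, 21 mm wide, 72 mm tall; origin at the centre of its underside
- pens: bystander, to be left where it is: black pot with pens in it, 54 mm wide, 148 mm tall; origin at the centre of its underside

How it is judged:
On the way, in this order (a step that is already met when the one before it is completed fails the run):
1. the handwheel is wound anticlockwise to its stop while the lid is still down (value of joint wheel above 6.9 rad and value of joint lid below 0.15 rad), for 0.2 s.
2. the lid is held by the gripper at 45 degrees (value of joint lid between 0.69 and 0.88 rad and contact force between the fingers and lid above 0.5 N), for 0.2 s.
At the end, for the whole second after the job is handed in: The gripper's fingers hold the lid (contact over 0.5 N) still at 45 degrees, within about 5.5 degrees (0.69 to 0.88 rad), with nothing else propping it; the handwheel is still wound back (over 6.8 rad); the bystanders are within 30 mm of where they stood (all of step 2 and velocity of joint lid between -0.05 and 0.05 rad/s and value of joint wheel above 6.8 rad and contact force between each of beaker, open_jar, jar_lid, screwdriver, stick, pens and lid below 0.1 N and not (distance of beaker from where it was at the start of the episode above 0.03 m) and not (distance of open_jar from where it was at the start of the episode above 0.03 m) and not (distance of jar_lid from where it was at the start of the episode above 0.03 m) and not (distance of screwdriver from where it was at the start of the episode above 0.03 m) and not (distance of stick from where it was at the start of the episode above 0.03 m) and not (distance of pens from where it was at the start of the episode above 0.03 m)); the arm keeps its last pose, push and grip.
It fails at once if a bystander is moved by more than 30 mm (distance of any of beaker, open_jar, jar_lid, screwdriver, stick, pens from where it was at the start of the episode above 0.03 m).
It also fails if it takes over 64 s, if anything falls off the work surface, if the arm or the gripper's body presses on something with over 40 N, if the wrist force passes 120 N, or if a joint passes its speed limit or range.

## Working session

There is one attempt and no reset: what is moved stays moved. The work goes in short steps, each a Python script; the robot and the scene stay as the last script left them, time stands still between calls to the robot, and variables do not carry over. Pictures are saved under pics/ and viewed, about 8 in all and at most 12, crops included, and the job is handed in when it is done.

```bash
mkdir -p pics; cat > h.py <<'E'
import numpy as np, cv2
from station import arm, solve_ik, telemetry, snapshot, camera_info, order, nets
from scipy.spatial.transform import Rotation as R
def ray(cam,px):
    c=camera_info(cam);K=np.array(c["K"],float);D=np.array(c["D"],float);V=np.array(c["view"])
    u=cv2.undistortPoints(np.array([[px]],float),K,D)[0,0]
    return -V[:3,:3].T@V[:3,3], V[:3,:3].T@np.array([u[0],u[1],1.])
def at_z(cam,px,z):
    o,d=ray(cam,px);return o+d*(z-o[2])/d[2]
def at_depth(cam,px,dep):
    o,d=ray(cam,px);return o+d*dep
def proj(cam,P):
    c=camera_info(cam);V=np.array(c["view"]);r,_=cv2.Rodrigues(V[:3,:3])
    return cv2.projectPoints(np.array(P,float).reshape(-1,1,3),r,V[:3,3],np.array(c["K"],float),np.array(c["D"],float))[0][:,0]
E
python3 - <<'E'
from h import *
ims=[]
for cam in("top","side"):
    p,d=snapshot(cam);np.save(f"{cam}.npy",d);cv2.imwrite(f"pics/{cam}0.png",p[...,::-1])
    o,_=ray(cam,(280,210));print(cam,o.round(3))
    for n,z in(("wheel_axis",.09),("wheel_grip",.09),("lid_bar",.115),("lid_hinge",.089),("chamber",0),("beaker",0),("open_jar",0),("jar_lid",0),("screwdriver",0),("stick",0),("pens",0)):
        for r in nets.pinpoint(n,cam)[:2]:
            print(n,round(r["score"],2),np.round(r["centre"],1),at_z(cam,r["centre"],z).round(4))
s=telemetry.read_state();print(s["time"],s["tcp_rot"])
E
```

```text
top [ 0.29  -0.094  1.292]
wheel_axis 0.86 [362.8 236.3] [ 0.4516 -0.3438  0.09  ]
wheel_grip 0.69 [191.8 256.4] [0.3913 0.1491 0.09  ]
wheel_grip 0.46 [353.  246.8] [ 0.421  -0.3142  0.09  ]
lid_bar 0.82 [400.4 228.7] [ 0.4703 -0.4484  0.115 ]
lid_hinge 0.93 [394.8 163.7] [ 0.673  -0.4498  0.089 ]
chamber 0.93 [377.7 201. ] [ 0.5768 -0.4141  0.    ]
chamber 0.7 [403.5 227.4] [ 0.4921 -0.4932  0.    ]
open_jar 0.71 [257.9 244.5] [ 0.437  -0.0359  0.    ]
open_jar 0.65 [193.9 255.1] [0.4029 0.161  0.    ]
jar_lid 0.52 [190.8 253.6] [0.4075 0.1708 0.    ]
screwdriver 0.45 [179.9 221.3] [0.5082 0.2094 0.    ]
stick 0.51 [433.4 231.4] [ 0.4795 -0.5894  0.    ]
pens 0.68 [128.4 212.4] [0.5357 0.3755 0.    ]
side [ 0.572 -1.397  0.862]
wheel_axis 0.75 [239.8 249.7] [ 0.439  -0.3477  0.09  ]
wheel_axis 0.65 [324.  275.5] [ 0.6593 -0.4538  0.09  ]
wheel_grip 0.65 [281.3 162.1] [0.543  0.1916 0.09  ]
wheel_grip 0.56 [234.3 241.8] [ 0.4205 -0.311   0.09  ]
lid_bar 0.93 [254.2 266.5] [ 0.4855 -0.4516  0.115 ]
lid_hinge 0.78 [320.7 274.7] [ 0.6514 -0.4496  0.089 ]
chamber 0.41 [256.8 196.3] [0.4559 0.0975 0.    ]
beaker 0.61 [253.1 195.8] [0.4423 0.1011 0.    ]
open_jar 0.57 [242.8 214.1] [ 0.4156 -0.023   0.    ]
jar_lid 0.6 [244.6 186. ] [0.4058 0.1743 0.    ]
screwdriver 0.63 [271.4 183.5] [0.5052 0.1938 0.    ]
stick 0.81 [245.9 345.9] [ 0.4716 -0.6037  0.    ]
pens 0.88 [279.2 166.6] [0.5318 0.3358 0.    ]
1.2 [-3.07096738e+00 -6.62248877e-01 -1.83242308e-05]
```

View pics/top0.png

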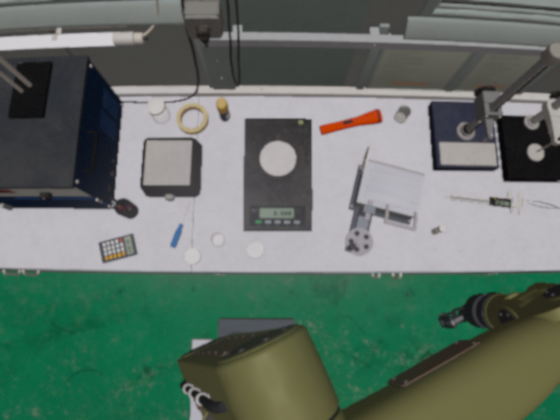

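View pics/side0.png

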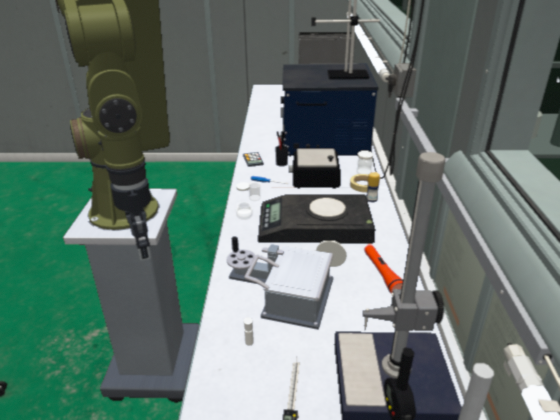

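The top view shows the chamber at about (390,190) with the wheel at (360,240), its grip at (353,247), the lid bar at (400,215) and the stick at (435,231). In the side view the wheel is at (240,258), the grip at (235,243), the bar at (260,268) and the stick at (249,332). Next I'll fit the chamber pose to these points.

```bash
cat > fit.py <<'E'
from h import *
from scipy.optimize import least_squares
M=dict(wheel_axis=(-.155,.052,.09),lid_bar=(-.09,-.043,.115),lid_hinge=(.085,0,.089),chamber=(0,0,0))
obs=[("top","wheel_axis",(362.8,236.3)),("top","lid_bar",(400.4,228.7)),("top","lid_hinge",(394.8,163.7)),("top","chamber",(377.7,201)),
("side","wheel_axis",(239.8,249.7)),("side","lid_bar",(254.2,266.5)),("side","lid_hinge",(320.7,274.7))]
def W(x,p): c,s=np.cos(x[2]),np.sin(x[2]);return np.array([x[0]+c*p[0]-s*p[1],x[1]+s*p[0]+c*p[1],p[2]])
def res(x): return np.concatenate([proj(c,W(x,M[n]))[0]-px for c,n,px in obs])
r=least_squares(res,[.58,-.41,-.24],loss="soft_l1")
print(r.x);
for o,e in zip(obs,res(r.x).reshape(-1,2)):print(o[:2],e.round(1))
def grip(x,q): return W(x,(-.155+.034*np.cos(q+2.2),.052+.034*np.sin(q+2.2),.09))
g=least_squares(lambda q:np.r_[proj("top",grip(r.x,q[0]))[0]-(353,246.8),proj("side",grip(r.x,q[0]))[0]-(234.3,241.8)],[.4])
print("q",g.x,g.fun.round(1),grip(r.x,g.x[0]))
np.save("pose.npy",np.r_[r.x,g.x])
tiles=[]
for cam,(x0,y0) in(("top",(330,130)),("side",(205,210))):
    im=cv2.imread(f"pics/{cam}0.png");s=6
    cr=cv2.resize(im[y0:y0+130,x0:x0+130],None,fx=s/2,fy=s/2,interpolation=cv2.INTER_CUBIC)
    c=[W(r.x,(a,b,.094)) for a,b in((-.045,-.09),(.085,-.09),(.085,.09),(-.045,.09))]
    ring=[W(r.x,(-.155+.042*np.cos(t),.052+.042*np.sin(t),.059)) for t in np.linspace(0,6.28,30)]
    bar=[W(r.x,(-.09,b,.115)) for b in(-.086,0)]
    gz=[grip(r.x,g.x[0])+[0,0,d] for d in(-.03,.016)]
    for P,col in((c,(0,0,255)),(ring,(0,255,0)),(bar,(255,0,0)),(gz,(0,255,255))):
        cv2.polylines(cr,[((proj(cam,P)-(x0,y0)+.5)*s/2).astype(int)],len(P)==4,col,1)
    tiles.append(cr)
cv2.imwrite("pics/fit0.png",np.hstack(tiles))
# depth: lid top pts
for cam in("top","side"):
    d=np.load(cam+".npy")
    for p in((0,0,.094),(.04,.05,.094),(-.03,-.05,.094)):
        u=proj(cam,W(r.x,p))[0].round().astype(int);print(cam,at_depth(cam,u,d[u[1],u[0]]).round(3),W(r.x,p).round(3))
E
python3 fit.py
```

```text
[ 0.57861327 -0.42888433 -0.23123499]
('top', 'wheel_axis') [-0.2  4.1]
('top', 'lid_bar') [ 0.4 -3.7]
('top', 'lid_hinge') [-0.2  3.7]
('top', 'chamber') [ 4.5 -0.5]
('side', 'wheel_axis') [ 0.4 -1.1]
('side', 'lid_bar') [-1.7 -0.4]
('side', 'lid_hinge') [ 4.  -0.3]
q [0.17603409] [-0.  -0.1  0.2  0.7] [ 0.42119416 -0.31419452  0.09      ]
top [ 0.577 -0.429  0.095] [ 0.579 -0.429  0.094]
top [ 0.629 -0.389  0.094] [ 0.629 -0.389  0.094]
top [ 0.538 -0.471  0.098] [ 0.538 -0.471  0.094]
side [ 0.58  -0.43   0.094] [ 0.579 -0.429  0.094]
side [ 0.629 -0.391  0.096] [ 0.629 -0.389  0.094]
side [ 0.537 -0.47   0.094] [ 0.538 -0.471  0.094]
```

View pics/fit0.png

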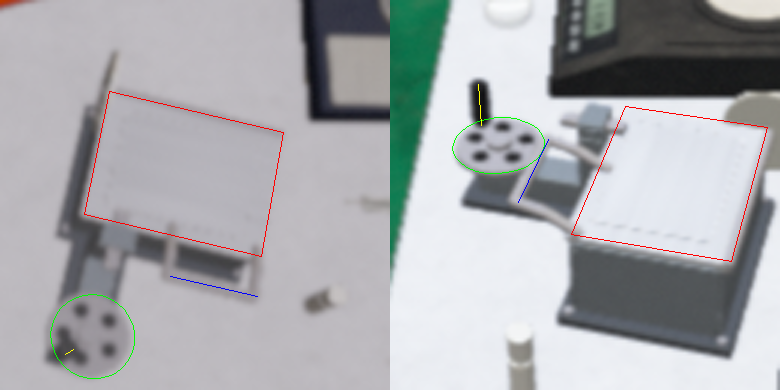

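```bash
cat >> h.py <<'E'
def W(x,p): c,s=np.cos(x[2]),np.sin(x[2]);return np.array([x[0]+c*p[0]-s*p[1],x[1]+s*p[0]+c*p[1],p[2]])
def rot(phi): # tool down, jaws (tool y) along world direction phi
    return (R.from_euler("z",phi+np.pi/2)*R.from_euler("x",np.pi)).as_rotvec()
def st():
    s=telemetry.read_state();return s
H=.155
E
cat > go1.py <<'E'
from h import *
x=np.load("pose.npy");q0=x[3]
def gp(q): return W(x,(-.155+.034*np.cos(q+2.2),.052+.034*np.sin(q+2.2),.09+H))
best=None
for k in(0,1):
  o=rot(x[2]+np.pi/2+k*np.pi)
  js=[solve_ik(gp(q),o) for q in np.arange(q0,7.2,.5)]
  if all(j is not None for j in js):
    m=max(abs(j[5]) for j in js);print(k,m,js[0])
    if best is None or m<best[0]:best=(m,o)
for k in(0,1):
  o2=rot(x[2]+k*np.pi)
  for a in(0,.4,.785):
    p=W(x,(.085-.175*np.cos(a)+.026*np.sin(a),-.043,.089+.175*np.sin(a)+.026*np.cos(a)+H))
    print("lid",k,a,solve_ik(p,o2))
o=best[1];np.save("o.npy",o)
arm.goto(gp(q0)+[0,0,.09],o)
s=st();print(s["time"],s["contact_force"])
print(arm.movel(gp(q0),velocity=.08,f_stop=8))
s=st();print(s["time"],s["contact_force"],s["tcp_pos"]-gp(q0))
for c in("top","side"):
  p,_=snapshot(c);cv2.imwrite(f"pics/{c}1.png",p[...,::-1])
a=cv2.imread("pics/top1.png")[180:310,300:430];b=cv2.imread("pics/side1.png")[180:310,180:310]
cv2.imwrite("pics/c1.png",cv2.resize(np.hstack([a,b]),None,fx=3,fy=3,interpolation=cv2.INTER_CUBIC))
E
python3 go1.py
```

```text
0 0.49122435160677913 [-0.6409113   0.2967177  -0.45842456  0.81565407  0.         -0.4096763 ]
1 2.7713385960634316 [-0.6409113   0.2967177  -0.45842456  0.81565407  0.          2.73191635]
lid 0 0 [-0.75207927  0.49957902 -0.08730843  0.98390888  0.          1.04995205]
lid 0 0.4 [-0.73455337  0.49511674  0.06246604  1.13814562  0.          1.06747795]
lid 0 0.785 [-0.703973    0.55684678  0.27487014  1.28881968  0.          1.09805832]
lid 1 0 [-0.75207927  0.49957902 -0.08730843  0.98390888  0.         -2.0916406 ]
lid 1 0.4 [-0.73455337  0.49511674  0.06246604  1.13814562  0.         -2.07411471]
lid 1 0.785 [-0.703973    0.55684678  0.27487014  1.28881968  0.         -2.04353434]
2.925 [ 0.44367627 -0.52672145 -0.2954328 ]
False
4.2 [ 5.09576435e-04  6.04488277e-01 -3.80885108e-01] [ 0.00028072 -0.00019988  0.00053934]
```

View pics/c1.png

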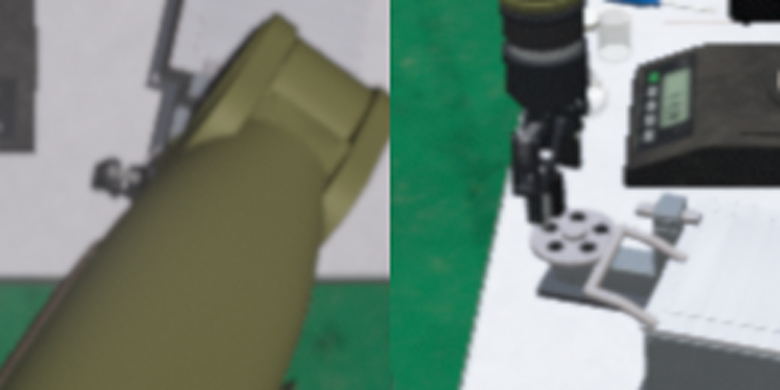

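In the side half of the picture the fingers straddle the grip at about (545,195), above the wheel rim, and nothing is touching. I'll clamp and wind, watching the force.

```bash
cat > go2.py <<'E'
from h import *
x=np.load("pose.npy");q0=x[3]
arm.clamp();s=st();print("gap",s["finger_gap"],s["time"],np.round(s["contact_force"],1))
c=W(x,(-.155,.052,.09+H));off=np.zeros(2);F0=s["contact_force"].copy() if hasattr(s["contact_force"],"copy") else np.array(s["contact_force"])
q=q0
while q<7.1:
    q=min(q+.3,7.1);t=q+2.2+x[2];u=np.array([np.cos(t),np.sin(t)])
    p=c+np.r_[.034*u+off,0]
    hit=arm.movel(p,velocity=.04,f_stop=25)
    s=st();F=np.array(s["contact_force"])[:2];Fr=F@u;Ft=F@[-u[1],u[0]]
    print(round(q,2),round(s["time"],1),"Fr %.1f Ft %.1f"%(Fr,Ft),"gap %.3f"%s["finger_gap"],hit)
    # radial force relaxes the centre estimate
    if abs(Fr)>3: off+=np.clip(Fr*5e-5,-.0007,.0007)*u
    if hit or np.hypot(*F)>35:break
print(off,s["tcp_pos"],c); np.save("w.npy",np.r_[off,q])
E
python3 go2.py
```

```text
gap 0.21799012198768336 4.925 [-0.5  2.1  4.5]
0.48 5.3 Fr -4.6 Ft 0.9 gap 0.219 False
0.78 5.7 Fr -10.0 Ft -0.7 gap 0.210 False
1.08 6.1 Fr -11.3 Ft -0.0 gap 0.213 False
1.38 6.5 Fr -12.7 Ft -0.9 gap 0.214 False
1.68 7.0 Fr -12.9 Ft 0.5 gap 0.214 False
1.98 7.4 Fr -12.6 Ft 0.8 gap 0.216 False
2.28 7.8 Fr -10.3 Ft 0.7 gap 0.218 False
2.58 8.2 Fr -6.9 Ft 1.5 gap 0.216 False
2.88 8.6 Fr -5.7 Ft 1.2 gap 0.219 False
3.18 9.0 Fr -3.0 Ft 1.1 gap 0.212 False
3.48 9.4 Fr -0.9 Ft 0.8 gap 0.216 False
3.78 9.8 Fr 0.4 Ft 1.1 gap 0.215 False
4.08 10.2 Fr 1.7 Ft 0.9 gap 0.215 False
4.38 10.6 Fr 5.5 Ft 0.3 gap 0.213 False
4.68 11.0 Fr 5.8 Ft 0.4 gap 0.213 False
4.98 11.4 Fr 6.4 Ft 0.4 gap 0.216 False
5.28 11.8 Fr 5.1 Ft 0.0 gap 0.214 False
5.58 12.2 Fr 4.5 Ft 1.4 gap 0.215 False
5.88 12.6 Fr 3.7 Ft 0.9 gap 0.217 False
6.18 13.0 Fr 1.7 Ft 1.3 gap 0.212 False
6.48 13.4 Fr -0.0 Ft 2.0 gap 0.218 False
6.78 13.8 Fr -0.2 Ft 0.5 gap 0.215 False
7.08 14.2 Fr -0.8 Ft -2.9 gap 0.217 False
7.1 14.5 Fr -1.0 Ft -5.3 gap 0.216 False
[0.00403305 0.00264506] [ 0.41190046 -0.32728611  0.24513885] [ 0.43965608 -0.34274549  0.245     ]
```

```bash
cat > go3.py <<'E'
from h import *
x=np.load("pose.npy");off=np.load("w.npy")[:2]
c=W(x,(-.155,.052,.09+H));t=7.3+2.2+x[2]
print(arm.movel(c+np.r_[.034*np.array([np.cos(t),np.sin(t)])+off,0],velocity=.02,f_stop=8))
arm.pause(.4);s=st();print(s["time"],np.round(s["contact_force"],1))
d=np.array(s["tcp_pos"])[:2]-c[:2]-off;print("q est",np.arctan2(d[1],d[0])-2.2-x[2]+2*np.pi, np.hypot(*d))
arm.let_go();arm.movel(np.array(s["tcp_pos"])+[0,0,.12],velocity=.15)
P=W(x,(-.09,-.043,.115+H+.08))+np.r_[off,0]
arm.goto(P,rot(x[2]));s=st();print(s["time"],np.round(s["contact_force"],1))
ims=[]
for cam in("top","side"):
  p,d=snapshot(cam);ims.append(p[...,::-1].copy())
  for n,z in(("wheel_grip",.09),("lid_bar",.115),("lid_hinge",.089),("wheel_axis",.09)):
    for r in nets.pinpoint(n,cam)[:1]: print(cam,n,round(r["score"],2),at_z(cam,r["centre"],z).round(4))
print("model bar",W(x,(-.09,-.043,.115)),"off",off)
for im,cam in zip(ims,("top","side")):
  for b in(-.086,0):
    u=proj(cam,W(x,(-.09,b,.115))+np.r_[off,0])[0].round().astype(int);cv2.circle(im,tuple(map(int,u)),1,(0,0,255),-1)
cv2.imwrite("pics/c2.png",cv2.resize(np.hstack([ims[0][160:290,320:450],ims[1][180:310,190:320]]),None,fx=3,fy=3,interpolation=cv2.INTER_CUBIC))
E
python3 go3.py
```

```text
True
15.0917 [0.2 2.5 4.5]
q est 7.09178947335418 0.03422873868273876
18.0417 [ 0.3 -0.5 -0.7]
top wheel_grip 0.39 [ 0.4039 -0.3291  0.09  ]
top lid_bar 0.76 [ 0.4756 -0.4513  0.115 ]
top lid_hinge 0.92 [ 0.6729 -0.4473  0.089 ]
top wheel_axis 0.94 [ 0.4478 -0.3425  0.09  ]
side wheel_grip 0.62 [ 0.4048 -0.3277  0.09  ]
side lid_bar 0.57 [ 0.4751 -0.4453  0.115 ]
side lid_hinge 0.98 [ 0.6583 -0.451   0.089 ]
side wheel_axis 0.88 [ 0.4324 -0.3293  0.09  ]
model bar [ 0.48115396 -0.45011367  0.115     ] off [0.00403305 0.00264506]
```

View pics/c2.png

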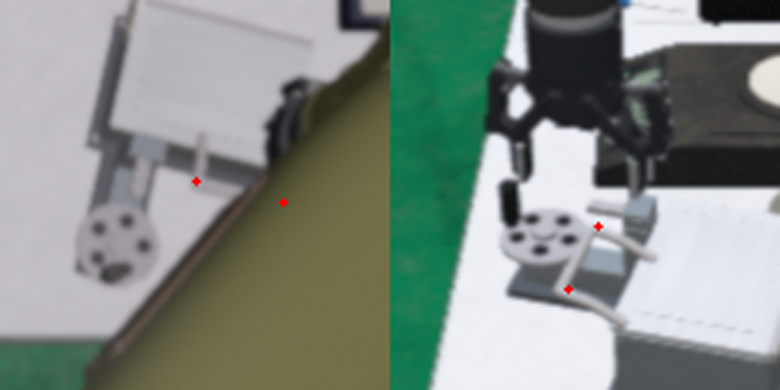

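The wheel is at its stop (estimated 7.09), and the grip sits at the front at (510,205). The gripper is above the bar and the projected bar ends match the picture. Next I'll grasp the bar.

```bash
cat > go4.py <<'E'
from h import *
x=np.load("pose.npy");off=np.load("w.npy")[:2]
P=W(x,(-.09,-.043,.115+H+.003))+np.r_[off,0]
print(arm.movel(P,velocity=.08,f_stop=8));s=st();print(s["time"],np.round(s["contact_force"],1),s["tcp_pos"][2]-P[2])
arm.clamp();arm.pause(.2);s=st();print("gap",s["finger_gap"],np.round(s["contact_force"],1))
ex=np.array([np.cos(x[2]),np.sin(x[2])])
for i in range(4):
    f=np.array(s["contact_force"])[:2]@ex
    if abs(f)<4:break
    off=off+np.clip(f*1e-4,-.0015,.0015)*ex
    arm.movel(W(x,(-.09,-.043,.118+H))+np.r_[off,0],velocity=.02);arm.pause(.1);s=st()
    print("fx",f,np.round(s["contact_force"],1))
np.save("b.npy",np.r_[off,s["tcp_pos"]]);print(off,s["time"])
p,_=snapshot("side");cv2.imwrite("pics/c3.png",cv2.resize(p[190:300,200:330,::-1],None,fx=5,fy=5,interpolation=cv2.INTER_CUBIC))
E
python3 go4.py
```

```text
False
19.65 [ 0.3 -0.3 -0.3] 0.0006934766831482864
gap 0.09215336452686564 [-17.2   2.9   7.5]
fx -17.431475330273788 [-13.1   3.1   7.6]
fx -13.440557391618313 [-10.3   2.2   5.2]
fx -10.562775024218224 [-6.2  1.4  3.7]
fx -6.39863182678981 [-6.8  1.3  3.7]
[-0.00038631  0.00368558] 21.95
```

View pics/c3.png

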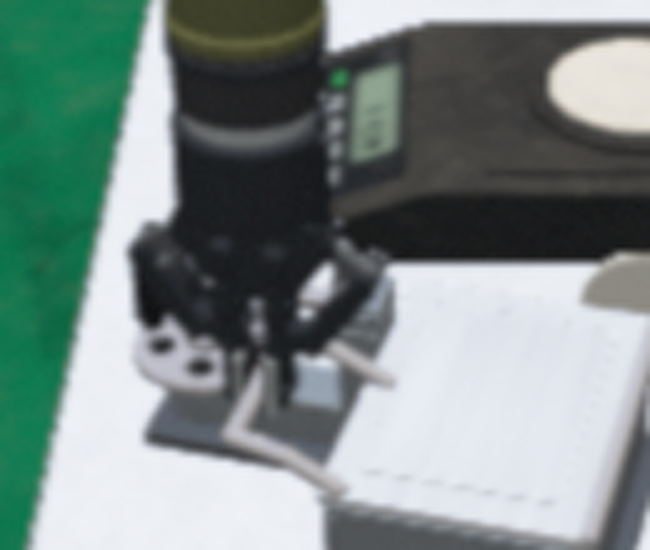

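The bar is between the fingers at (255,385) and the gap matches its thickness. Next I'll lift along the arc.

```bash
cat > go5.py <<'E'
from h import *
x=np.load("pose.npy");P0=np.load("b.npy")[2:]
ex=np.array([np.cos(x[2]),np.sin(x[2]),0])
def B(a): return (-(.175*np.cos(a)-.026*np.sin(a)))*ex+np.array([0,0,.175*np.sin(a)+.026*np.cos(a)])
d=np.zeros(3)
for a in np.r_[np.arange(.06,.78,.06),.785]:
    hit=arm.movel(P0+B(a)-B(0)+d,velocity=.04,f_stop=30);s=st();F=np.array(s["contact_force"])
    fx=F@ex
    print(round(a,3),round(s["time"],1),"fx %.1f"%fx,np.round(F,1),"gap %.3f"%s["finger_gap"],hit)
    if hit or np.linalg.norm(F)>40:break
ims=[]
arm.pause(.3)
for cam in("side","top"):
  p,dep=snapshot(cam);np.save(cam+"L.npy",dep);ims.append(p[...,::-1])
cv2.imwrite("pics/c4.png",cv2.resize(np.hstack([ims[0][180:310,220:350],ims[1][110:240,330:460]]),None,fx=3,fy=3,interpolation=cv2.INTER_CUBIC))
s=st();print(s["time"],np.round(s["contact_force"],1),s["tcp_pos"])
# lid tilt from the side camera's depth: points lying above the closed lid, in the chamber frame
d=np.load("sideL.npy");pts=[]
for v in range(190,290):
  for u in range(240,340):
    if d[v,u]>0:
      w=at_depth("side",(u,v),d[v,u])-[x[0],x[1],0];pts.append([w@ex,w@[-ex[1],ex[0],0],w[2]])
pts=np.array(pts);m=(pts[:,0]>-.03)&(pts[:,0]<.08)&(pts[:,1]>-.085)&(pts[:,1]<.085)&(pts[:,2]>.1)&(pts[:,2]<.25)
q=pts[m];best=(0,)
rng=np.random.default_rng(0)
for _ in range(500):
  i,j=rng.choice(len(q),2);
  n=np.array([-(q[j,2]-q[i,2]),q[j,0]-q[i,0]]);l=np.hypot(*n)
  if l<.03:continue
  e=abs((q[:,[0,2]]-q[i,[0,2]])@n/l);k=(e<.003).sum()
  if k>best[0]:best=(k,e<.003)
k=q[best[1]];f=np.polyfit(k[:,0],k[:,2],1);print(len(q),best[0],"tilt",-np.arctan(f[0]))
E
python3 go5.py
```

```text
0.06 22.4 fx -4.4 [-4.5  0.  -2.4] gap 0.094 False
0.12 22.8 fx -8.3 [-8.4  0.5 -0.6] gap 0.084 False
0.18 23.2 fx -6.3 [-6.4  0.4 -1.3] gap 0.088 False
0.24 23.7 fx -8.2 [-8.2  1.   0.4] gap 0.090 False
0.3 24.1 fx -8.6 [-8.7  0.7 -0.3] gap 0.090 False
0.36 24.5 fx -9.4 [-9.7 -0.1  1.7] gap 0.088 False
0.42 24.9 fx -10.5 [-10.6   0.7   2.2] gap 0.086 False
0.48 25.3 fx -12.2 [-12.3   1.1   4.7] gap 0.091 False
0.54 25.7 fx -13.2 [-13.2   1.7   6.9] gap 0.092 False
0.6 26.2 fx -12.9 [-13.1   0.9   7.1] gap 0.088 False
0.66 26.6 fx -14.3 [-14.3   1.6   9. ] gap 0.084 False
0.72 27.0 fx -13.6 [-13.7   0.9  10.1] gap 0.090 False
0.785 27.4 fx -13.7 [-13.8   0.9  12.2] gap 0.090 False
27.825 [-13.7   0.7  12.9] [ 0.54546022 -0.462523    0.39237029]Traceback (most recent call last):
  File "go5.py", line 22, in <module>
    w=at_depth("side",(u,v),d[v,u])-[x[0],x[1],0];pts.append([w@ex,w@[-ex[1],ex[0],0],w[2]])
      ~~~~~~~~^^^^^^^^^^^^^^^^^^^^^
  File "h.py", line 11, in at_depth
    o,d=ray(cam,px);return o+d*dep
        ~~~^^^^^^^^
  File "h.py", line 5, in ray
    c=camera_info(cam);K=np.array(c["K"],float);D=np.array(c["D"],float);V=np.array(c["view"])
ValueError: time passes only in moves, steps and waits
```

View pics/c4.png

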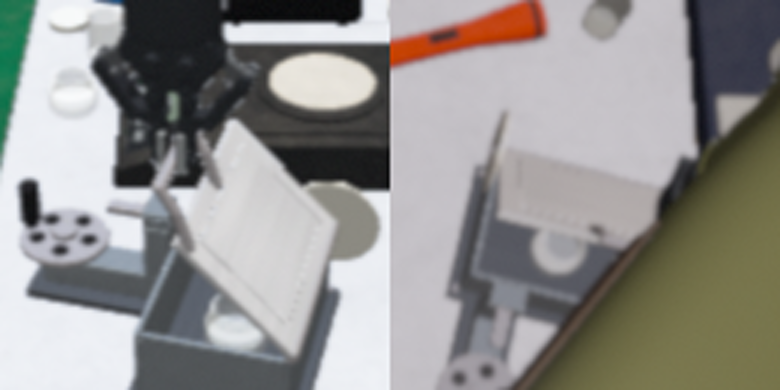

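The lid is up at about 45° with the bar in the fingers at (180,165). The handwheel grip is still at the front at (30,205). I'll check the tilt from the saved depth image.

```bash
cat > tilt.py <<'E'
from h import *
x=np.load("pose.npy");c=camera_info("side");V=np.array(c["view"])
d=np.load("sideL.npy");v,u=np.mgrid[190:300,250:340];v,u=v.ravel(),u.ravel()
n=cv2.undistortPoints(np.c_[u,v].astype(float)[:,None],np.array(c["K"],float),np.array(c["D"],float))[:,0]
z=d[v,u];w=(np.c_[n,np.ones(len(n))]*z[:,None]-V[:3,3])@V[:3,:3]
w=(w-[x[0],x[1],0])@R.from_euler("z",x[2]).as_matrix()
m=(z>0)&(w[:,0]>-.04)&(w[:,0]<.09)&(abs(w[:,1])<.085)&(w[:,2]>.1)&(w[:,2]<.25)
q=w[m][:,[0,2]];rng=np.random.default_rng(0);best=0
for _ in range(800):
    i,j=rng.choice(len(q),2,False);t=q[j]-q[i];l=np.hypot(*t)
    if l<.04:continue
    e=abs((q-q[i])@[-t[1],t[0]])/l<.003
    if e.sum()>best:best=e.sum();k=q[e]
s=np.linalg.svd(k-k.mean(0))[2][0];print(len(q),best,"tilt",np.arctan(-s[1]/s[0]),k.min(0),k.max(0))
s=telemetry.read_state();print(s["time"],s["finger_gap"],s["contact_force"])
E
python3 tilt.py
```

```text
2084 1729 tilt 0.7686663002145973 [-0.01086719  0.10004998] [0.08229065 0.18867054]
27.825 0.08775192499313039 [-13.72649723   0.71119372  12.90153624]
```

```bash
python3 -c "
from h import *
arm.pause(.5);s=st();print(s['time'],s['finger_gap'],s['contact_force'],np.abs(s['joint_vel']).max())
order.close_job()"
```

```text
28.325 0.08792744159837926 [-14.65591725   0.73005818  11.77318623] 0.0011698584671572098
the job is handed in; nothing more can be done
```

The job is handed in after 28.3 s, with the gripper still holding the lid open at about 44°. No verdict comes back from the hand-in, so the following rests on my own checks.

- **Handwheel:** I wound it anticlockwise by its grip until the resistance rose at the stop. The arm's position put it at about 7.09 rad, and the later picture still showed the grip at the front.
- **Lid:** I took it by the bar and lifted it along its arc. The side camera's depth put the tilt at 0.769 rad, inside the 0.69 to 0.88 rad allowed. The finger gap stayed matched to the bar and the arm was still before I handed in.
- **Bystanders:** I planned to keep clear of them and felt no unexpected contact. I did not measure their positions again at the end.

**Disagreements:**
- The networks' points differed from my chamber fit by up to about 4 pixels. While winding, force feedback shifted the wheel's axis about 5 mm.
- A steady push of about 19 N stayed on the gripper along the lid's radius because the arc was slightly short. I left it, as it is well under the limits.

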